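Pack up the evidence photo table

TASK

The photographs are taken, so pack up the table: stand every clear evidence tube in the white rack, red cap up, one to a cell and right down in it. Carry the scoop tray to the yellow tub, tip it there so that all the rusty parts slide off into the tub, and set the empty tray back flat on the blue mat. Leave the vials, brush and lens cap where they are.

Things in the scene. Friction and masses are not known exactly. Their poses are not given: they have to be found in the camera images.
- mat: blue photo mat fixed on the table, 480 (x) x 570 (y) mm, 3 mm thick; origin at the centre of its underside
- rack: white plastic rack, fixed, 116 x 116 mm, 85 mm high, with four square cells 44 x 44 mm open at the top, two by two; outer walls and floor 4 mm thick, the cross wall between the cells 20 mm thick. Origin at the centre of its underside; cell centres at x = -32 or +32 mm, y = -32 or +32 mm in its frame. A 30 mm tube fits a cell at any turn about its axis and stands 69 mm out of it when right down.
- tub: yellow plastic evidence tub, fixed, 180 x 180 mm, 90 mm high, open at the top, walls 4 mm; origin at the centre of its underside
- tray: steel scoop tray, loose, 160 (x) x 140 (y) mm, 300 g, floor 4 mm thick, walls 34 mm high on three sides; the fourth side, at its -x (towards the robot), is an open lip without a wall: tip that side down to pour. A fixed black bridge handle crosses it above the middle, along y: bar 14 mm thick in x, 18 mm high, 140 mm long, its centre 75 mm above the origin. Origin at the centre of its underside
- tube1: tube 1: clear square plastic evidence tube with a red cap, 150 mm long, 30 x 30 mm square all along, 70 g, one of up to four (absent ones give None). Origin at its middle; its own +x points along it from the cap end to the white foot end: the red cap is the 32 mm at its -x end. It starts lying on the mat with the cap roughly towards the robot.
- tube2: tube 2: clear square plastic evidence tube with a red cap, 150 mm long, 30 x 30 mm square all along, 70 g, one of up to four (absent ones give None). Origin at its middle; its own +x points along it from the cap end to the white foot end: the red cap is the 32 mm at its -x end. It starts lying on the mat with the cap roughly towards the robot.
- tube3: tube 3: clear square plastic evidence tube with a red cap, 150 mm long, 30 x 30 mm square all along, 70 g, one of up to four (absent ones give None). Origin at its middle; its own +x points along it from the cap end to the white foot end: the red cap is the 32 mm at its -x end. It starts lying on the mat with the cap roughly towards the robot.
- tube4: tube 4: clear square plastic evidence tube with a red cap, 150 mm long, 30 x 30 mm square all along, 70 g, one of up to four (absent ones give None). Origin at its middle; its own +x points along it from the cap end to the white foot end: the red cap is the 32 mm at its -x end. It starts lying on the mat with the cap roughly towards the robot.
- part1: 46 x 32 x 22 mm block: rust-brown metal part 1, of up to four (absent ones give None), 60 g, origin at the centre of its underside; starts lying in the tray. Steel on steel: it begins to slide when the tray is tilted somewhere between 25 and 38 degrees.
- part2: 50 x 30 mm L piece, 28 mm high: rust-brown metal part 2, of up to four (absent ones give None), 60 g, origin at the centre of its underside; starts lying in the tray. Steel on steel: it begins to slide when the tray is tilted somewhere between 25 and 38 degrees.
- part3: 52 x 32 mm plate with a knuckle, 24 mm high: rust-brown metal part 3, of up to four (absent ones give None), 60 g, origin at the centre of its underside; starts lying in the tray. Steel on steel: it begins to slide when the tray is tilted somewhere between 25 and 38 degrees.
- part4: 36 x 36 x 24 mm block with a stub, 52 mm long in all: rust-brown metal part 4, of up to four (absent ones give None), 60 g, origin at the centre of its underside; starts lying in the tray. Steel on steel: it begins to slide when the tray is tilted somewhere between 25 and 38 degrees.
- vial1: glass vial, 36 mm across, 60 mm high, loose, not to be disturbed; origin under its centre
- vial2: second glass vial, alike, not to be disturbed
- brush: brush about 170 mm long lying near the robot, not to be disturbed; origin within its outline
- lenscap: black lens cap, disc 66 mm across, 10 mm high, not to be disturbed; origin under its centre
There are look-alikes about, which are no part of the job. What is shaped like the tube3 but green is not meant. Leave any purple look-alike of the tray alone.

How it is judged (in metres and radians):
On the way:
1. the tray is tipped over the tub (by more than about 30 degrees) (angle between tray's own z axis and vertical above 0.5 rad and horizontal distance between tray and tub below 0.2 m and height (world z) of tray above 0.08 m), for 0.2 s.
At the end, for the whole second after the job is handed in: Every tube stands in a rack cell, cap up, its middle 68 to 92 mm above the rack's underside, leaning under 25 degrees; every rusty part lies inside the tub; the tray lies flat (0.08 rad) on the mat, its centre within 200 mm in x and 250 mm in y of the mat's; parts and tray at rest (x of tube1 in the frame of rack between -0.058 and 0.058 m and y of tube1 in the frame of rack between -0.058 and 0.058 m and z of tube1 in the frame of rack between 0.068 and 0.092 m and angle between each of tube1, tube2, tube3, tube4's own x axis and vertical above 2.7 rad and x of tube2 in the frame of rack between -0.058 and 0.058 m and y of tube2 in the frame of rack between -0.058 and 0.058 m and z of tube2 in the frame of rack between 0.068 and 0.092 m and x of tube3 in the frame of rack between -0.058 and 0.058 m and y of tube3 in the frame of rack between -0.058 and 0.058 m and z of tube3 in the frame of rack between 0.068 and 0.092 m and x of tube4 in the frame of rack between -0.058 and 0.058 m and y of tube4 in the frame of rack between -0.058 and 0.058 m and z of tube4 in the frame of rack between 0.068 and 0.092 m and x of part1 in the frame of tub between -0.09 and 0.09 m and y of part1 in the frame of tub between -0.09 and 0.09 m and z of part1 in the frame of tub between -0.005 and 0.1 m and linear speed of each of part1, part2, part3, part4, tray below 0.03 m/s and x of part2 in the frame of tub between -0.09 and 0.09 m and y of part2 in the frame of tub between -0.09 and 0.09 m and z of part2 in the frame of tub between -0.005 and 0.1 m and x of part3 in the frame of tub between -0.09 and 0.09 m and y of part3 in the frame of tub between -0.09 and 0.09 m and z of part3 in the frame of tub between -0.005 and 0.1 m and x of part4 in the frame of tub between -0.09 and 0.09 m and y of part4 in the frame of tub between -0.09 and 0.09 m and z of part4 in the frame of tub between -0.005 and 0.1 m and angle between tray's own z axis and vertical below 0.08 rad and height (world z) of tray below 0.009 m and x of tray in the frame of mat between -0.2 and 0.2 m and y of tray in the frame of mat between -0.25 and 0.25 m); the robot touches nothing.
It fails at once if a vial, the brush or the lens cap is moved more than 50 mm (distance of any of vial1, vial2, brush, lenscap from where it was at the start of the episode above 0.05 m).
Of tube1, tube2, tube3, tube4 only 2 to 4 are there at a start; the rules pass over those that are not, and their reading is None.
Of part1, part2, part3, part4 only 3 to 4 are there at a start; the rules pass over those that are not, and their reading is None.
At some moment in a run one of tube1, tube2, tube3, tube4 may be knocked a few centimetres aside while the robot is not near it.
Once in a run the grip may slacken for a moment while it holds something.
It also fails if it takes over 210 s, if anything falls off the work surface, if the arm or the gripper's body presses on something with over 40 N, if the wrist force passes 120 N, or if a joint passes its speed limit or range.

ROBOT

A 6-joint arm with a two-finger parallel gripper is mounted at the origin on the work surface. World frame = base frame: x ahead of the robot, y to its left, z up, the work surface at z = 0. Lengths are in mm, angles in degrees, forces in N, time in s.
With the tool pointing down it reaches from about 225 to 725 mm from the base axis. Payload 3.1 kg.
Tool frame: the origin (TCP) lies on the centre line of the jaws, within the pads' length; the fingertips stand 8 mm ahead of it and the grasp point (between the pads) lies 11 mm behind it; z points along the fingers, y is the line along which they close (so a half turn about z gives the same grasp; the last joint's range is limited). The gripper opens to 85 mm and grips with 20 to 120 N. Pads are 22 mm wide; open, the fingers measure 114 mm over their backs; the gripper's body (76 mm by 85 mm) begins 54 mm behind the grasp point. The pads swing forward as they close: fully open they stand 13 mm farther back than shut.
Start: joints at [61.604, 2.75, 5.684, 92.934, 0, 82.678], TCP at [188.777, 489.878, 239.312] pointing down, gripper open.
Joint ranges: [-166.93, 166.93], [-56.73, 111.36], [-69.38, 81.34], [-121.58, 131.49], [-85.45, 84.26], [-180, 180]. Speed limits (degrees/s): [159.86, 159.86, 180, 180, 180, 180].

INTERFACE

Orientations are given as [roll, pitch, yaw] about the fixed x, y, z axes, in that order (R = Rz(yaw) Ry(pitch) Rx(roll)).
In Python, from plant import manip gives the robot as it stands. Calls block until the motion is done:
- manip.move_pose(position, orientation): joint-space move of the TCP to a pose.
- manip.move_straight(position, v=150, frame=None, stop_force=None): straight line of the TCP; frame=None keeps the orientation; v is the mean speed in mm/s. With stop_force (N) it stops when the force on the tool has changed by that much, and returns True; else False.
- manip.move_j(angles): joint-space move.
- manip.move_gripper(opening, force=None): opening from 0.0 (shut) to 1.0 (fully open); force is the grip in N (None keeps the last); returns when the fingers have stopped.
- manip.sleep(seconds).
- manip.solve_ik(position, orientation): joint angles nearest the present ones, or None.
- manip.get_image(name): name is "side" or "top" or "wrist"; returns a dict with "color" (384x512x3 uint8, red, green, blue), "intrinsics" (3x3 intrinsics, pixels), "cam_to_world" (4x4, takes a point from camera to world coordinates). Camera axes: x right, y down, z forward; pixel columns grow to the right and rows downward; lengths in mm; the calibration is good to about 2 mm. A picture is of the moment at which its call begins. There is no depth.
A pose or a line that the arm cannot do raises manip.PlanningError and nothing moves.
- manip.close_job(): hands the job in; it is judged then, once.
Readings, each from a call of its own:
- manip.read_t(): time.
- manip.read_joint_positions(): joint angles.
- manip.read_joint_velocities(): joint speeds.
- manip.read_joint_efforts(): joint torques, N m.
- manip.read_ee_pos(): TCP position.
- manip.read_tcp_rot(): TCP orientation.
- manip.read_force(): force on the tool from outside, world axes, zero at the start.
- manip.read_ft_torque(): the same for the moment, N m.
- manip.read_grip_width(): opening from 0.0 (shut) to 1.0 (fully open).
- manip.read_grip_force(): force on a finger pad.
Only numpy, scipy, OpenCV 4.12 (cv2) and the standard library are available. Lean on these libraries where they do the work, as an engineer would, in place of code of your own. Each camera call takes 0.05 s, during which the arm holds its last target. There are 200 camera calls.

## Working session

There is one attempt and no reset: what is moved stays moved. The work goes in short steps, each a Python script; the robot and the scene stay as the last script left them, time stands still between calls to the robot, and variables do not carry over. Pictures are saved under pics/ and viewed, at most 14 in all, crops included, and the job is handed in when it is done.

```bash
mkdir -p pics; ls; python3 - <<'E'
from plant import manip
import cv2
for n in ("top","side"):
    r=manip.get_image(n); cv2.imwrite(f"pics/{n}0.png",cv2.resize(r["color"][:,:,::-1],(800,600)))
    print(n,r["intrinsics"].round(1).tolist(),r["cam_to_world"].round(3).tolist())
print(manip.read_tcp_rot(),manip.read_t())
E
```

```text
pics
top [[349.9, 0.0, 251.0], [0.0, 349.9, 199.1], [0.0, 0.0, 1.0]] [[-0.006, -0.986, 0.169, 322.512], [-1.0, 0.003, -0.013, 39.563], [0.012, -0.169, -0.986, 1060.285], [0.0, 0.0, 0.0, 1.0]]
side [[496.0, 0.0, 245.0], [0.0, 496.0, 190.6], [0.0, 0.0, 1.0]] [[-0.924, 0.247, -0.293, 903.436], [0.383, 0.6, -0.702, 1028.647], [0.002, -0.761, -0.649, 964.942], [0.0, 0.0, 0.0, 1.0]]
[-1.79882642e+02 -1.62582743e-02  1.58925893e+02] 0.1
```

View pics/top0.png

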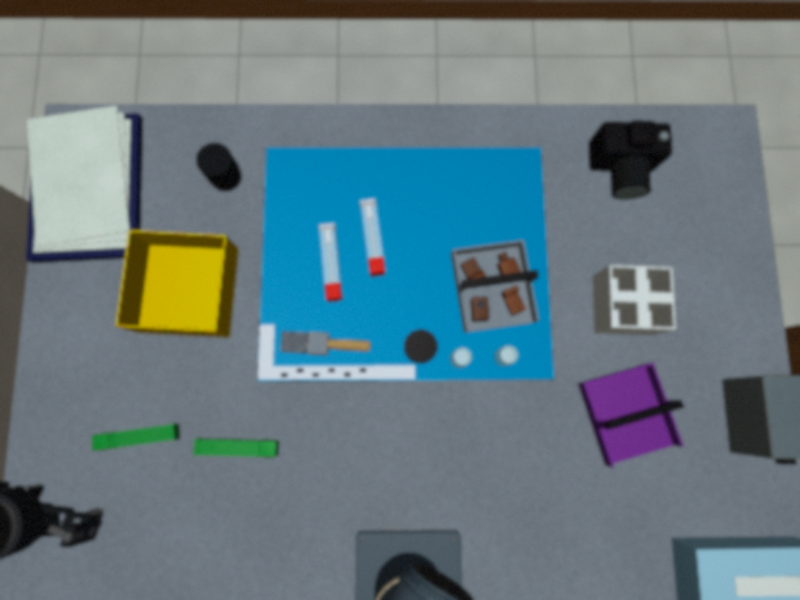

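View pics/side0.png

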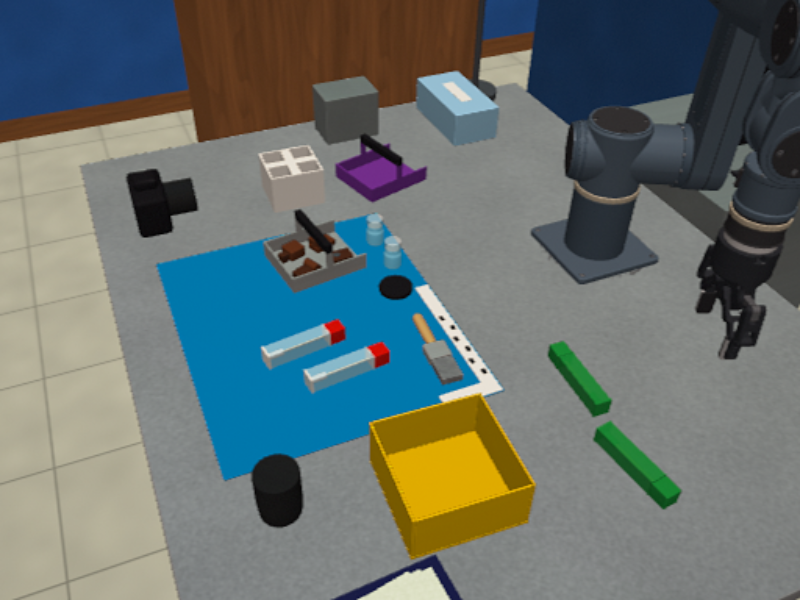

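The top view shows two clear tubes with red caps, cap ends at (333,292) and (376,266). The steel tray with 4 brown parts is at (495,285), the white rack at (642,298) and the yellow tub at (178,285). There are look-alikes:
- **Tubes:** two green bars at (135,437) and (236,447). They are green, so they are not meant.
- **Tray:** a purple one at (632,414), which is to be left alone.

Vials are at (461,357) and (508,355), the lens cap at (421,346) and the brush at (325,343).

Next I get coarse positions, then wrist views.

```bash
cat > h.py <<'E'
from plant import manip
import numpy as np, cv2
from scipy.spatial.transform import Rotation as R
def ray(im,px):
    px=np.atleast_2d(np.asarray(px,float)); T=im["cam_to_world"]
    d=np.c_[px,np.ones(len(px))]@np.linalg.inv(im["intrinsics"]).T@T[:3,:3].T
    return T[:3,3],d/np.linalg.norm(d,axis=1)[:,None]
def plane(im,px,z):
    o,d=ray(im,px); return o+d*((z-o[2])/d[:,2])[:,None]
def tri(obs):  # [(im,px),...] -> point, residual
    A=np.zeros((3,3));b=np.zeros(3);L=[]
    for im,px in obs:
        o,d=ray(im,px);P=np.eye(3)-np.outer(d[0],d[0]);A+=P;b+=P@o;L.append((P,o))
    x=np.linalg.solve(A,b); return x,max(np.linalg.norm(P@(x-o)) for P,o in L)
RANGES=dict(red=[((0,150,90),(6,255,255)),((174,150,90),(180,255,255))],yellow=[((18,120,60),(32,255,255))],
  rust=[((3,70,30),(17,220,190))],white=[((0,0,185),(180,45,255))])
def mask(im,c):
    h=cv2.cvtColor(im["color"],cv2.COLOR_RGB2HSV)
    return sum(cv2.inRange(h,np.array(a),np.array(b)) for a,b in RANGES[c])
def blobs(m,amin=30):
    cs=cv2.findContours(m,cv2.RETR_EXTERNAL,cv2.CHAIN_APPROX_NONE)[0]
    return sorted([c for c in cs if cv2.contourArea(c)>amin],key=lambda c:-cv2.contourArea(c))
def save(im,n,box=None,scale=1.5):
    c=im["color"][:,:,::-1]
    if box: c=c[box[1]:box[3],box[0]:box[2]]
    cv2.imwrite(f"pics/{n}.png",cv2.resize(c,None,fx=scale,fy=scale,interpolation=cv2.INTER_CUBIC))
E
python3 - <<'E'
from h import *
im=manip.get_image("top")
P={"cap1":(333,292,30),"foot1":(327,226,30),"cap2":(376,266,30),"foot2":(368,202,30),"rackL":(611,265,85),"rackR":(674,265,85),"rackbl":(612,330,85),"rackbr":(676,329,85),
"tubbl":(118,328,90),"tubtl":(130,231,90),"tubtr":(236,236,90),"tubbr":(230,336,90),"trayh":(459,284,75),"trayh2":(537,274,75),"lipL":(467,330,0),"lipR":(536,320,0),"v1":(461,357,60),"v2":(508,355,60),"mat1":(267,149,3),"mat2":(541,149,3),"mat3":(258,380,3),"mat4":(552,379,3)}
for k,v in P.items(): print(k,plane(im,[v[0]*.64,v[1]*.64],v[2])[0].round(0))
for n,c in(("top","red"),("side","red"),("top","yellow")):
    i=manip.get_image(n)
    for b in blobs(mask(i,c)): print(n,c,cv2.boundingRect(b))
def ik(p,o):
    q=manip.solve_ik(p,o); return None if q is None else np.round(q,0)
w=manip.get_image("wrist"); print(w["cam_to_world"].round(2).tolist(),w["intrinsics"][0])
# orientation tests: R=columns; tool horizontal outward at the rack
for yaw in (0,-30,-45,-60,-90):
  for a in (0,20,40):
    t=np.array([np.cos(np.radians(yaw))*np.cos(np.radians(a)),np.sin(np.radians(yaw))*np.cos(np.radians(a)),-np.sin(np.radians(a))])
    y=np.cross([0,0,1],t);y/=np.linalg.norm(y)
    for s in(1,-1):
      M=np.c_[np.cross(s*y,t),s*y,t]; print(yaw,a,s,ik([360,-330,140],R.from_matrix(M).as_euler("xyz",True)),end=";")
  print()
E
```

```text
cap1 [537. 140.  30.]
foot1 [669. 153.  30.]
cap2 [588.  57.  30.]
foot2 [718.  73.  30.]
rackL [ 575. -377.   85.]
rackR [ 574. -494.   85.]
rackbl [ 454. -370.   85.]
rackbr [ 455. -487.   85.]
tubbl [460. 515.  90.]
tubtl [640. 508.  90.]
tubtr [630. 313.  90.]
tubbr [445. 316.  90.]
trayh [542. -97.  75.]
trayh2 [ 560. -242.   75.]
lipL [ 466. -120.    0.]
lipR [ 485. -257.    0.]
v1 [408. -99.  60.]
v2 [ 411. -185.   60.]
mat1 [844. 282.   3.]
mat2 [ 844. -285.    3.]
mat3 [371. 284.   3.]
mat4 [ 370. -281.    3.]
top red (209, 182, 9, 10)
top red (237, 165, 9, 11)
side red (235, 219, 14, 16)
side red (208, 205, 13, 15)
top yellow (74, 146, 78, 69)
[[0.36, 0.9, 0.26, 121.28], [0.93, -0.34, -0.1, 515.9], [-0.0, 0.28, -0.96, 373.48], [0.0, 0.0, 0.0, 1.0]] [280.60662136   0.         252.19522826]
0 0 1 None;0 0 -1 None;0 20 1 [-89. -18. -48.  58.  70. -88.];0 20 -1 [-89. -18. -48.  58.  70.  92.];0 40 1 [-80. -25. -42.  61.  49. -75.];0 40 -1 [-80. -25. -42.  61.  49. 105.];
-30 0 1 None;-30 0 -1 None;-30 20 1 None;-30 20 -1 None;-30 40 1 None;-30 40 -1 None;
-45 0 1 None;-45 0 -1 None;-45 20 1 None;-45 20 -1 None;-45 40 1 None;-45 40 -1 None;
-60 0 1 None;-60 0 -1 None;-60 20 1 None;-60 20 -1 None;-60 40 1 [-42. -57. -62.  36. -14.  12.];-60 40 -1 [ -42.  -57.  -62.   36.  -14. -168.];
-90 0 1 [-14.   8. -63. -71. -76.   0.];-90 0 -1 [ -14.    8.  -63.  -71.  -76. -180.];-90 20 1 [-17. -24. -56.  19. -64.  48.];-90 20 -1 [ -17.  -24.  -56.   19.  -64. -132.];-90 40 1 [-25. -26. -44.  45. -44.  54.];-90 40 -1 [ -25.  -26.  -44.   45.  -44. -126.];<sys>:0: UserWarning: Gimbal lock detected. Setting third angle to zero since it is not possible to uniquely determine all angles.
```

```bash
python3 - <<'E'
from h import *
def goto(p,yaw):
    manip.move_pose(p,[180,0,yaw])
for n,p,yaw in (("wA",[560,120,230],0),("wB",[480,120,230],0),("wC",[560,-100,260],0),("wD",[480,-170,260],0)):
    for y in (yaw,90,180,-90):
        try: goto(p,y);break
        except manip.PlanningError as e: print(n,y,e)
    im=manip.get_image("wrist"); np.savez(n,**im); save(im,n,scale=1.0)
    print(n,y,im["cam_to_world"][:3,[2,3]].round(2).tolist(),manip.read_joint_positions().round(0) if hasattr(manip.read_joint_positions(),'round') else manip.read_joint_positions())
t=[cv2.imread(f"pics/{n}.png") for n in("wA","wB","wC","wD")]
cv2.imwrite("pics/w4.png",cv2.resize(np.vstack([np.hstack(t[:2]),np.hstack(t[2:])]),(800,600)))
print(manip.read_t())
E
```

```text
wA 0 [[-0.28, 629.57], [-0.0, 120.85], [-0.96, 364.63]] [   5.   10.   12.   92.    0. -175.]
wB 0 [[-0.28, 548.92], [-0.0, 120.88], [-0.96, 365.26]] [   6.   -2.   -0.   92.   -0. -174.]
wC 0 [[-0.28, 629.63], [-0.0, -99.32], [-0.96, 394.61]] [-17.  10.  16.  96.  -0. 163.]
wD 0 [[-0.28, 549.17], [0.0, -170.0], [-0.96, 394.99]] [-27.   1.   6.  95.   0. 153.]
10.025
```

View pics/w4.png

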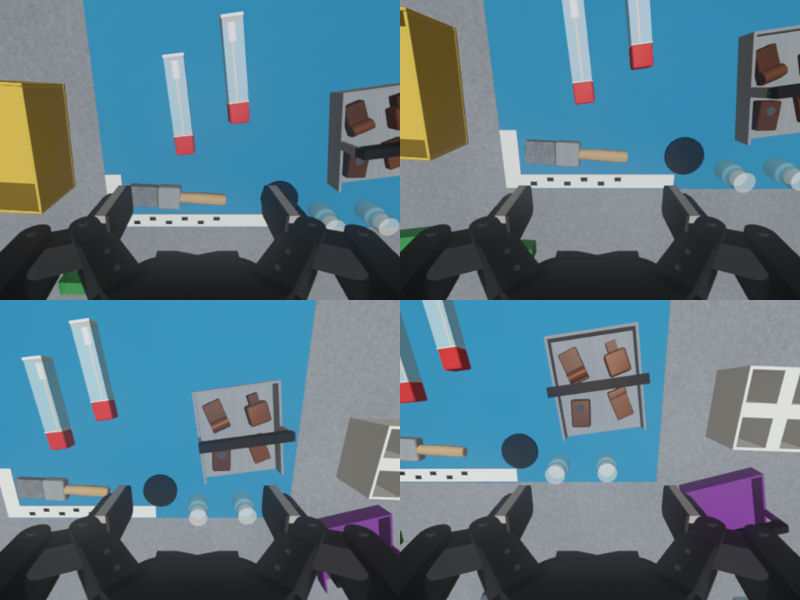

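The wrist views confirm two clear tubes with red caps at the robot end, in wA near (175,105) and (235,70) of the mosaic. The steel tray with 4 rusty parts and a black bar is in wD at (598,380). The purple tray is at (715,500) in wD and green is at (70,283) in wA; both will be left alone. Now the exact measurements, plus rack and tub views.

```bash
python3 - <<'E'
from h import *
for n,p in (("rA",[470,-400,270]),("rB",[420,-430,270]),("tA",[480,400,290]),("tB",[420,430,290])):
    manip.move_pose(p,[180,0,0]); im=manip.get_image("wrist"); np.savez(n,**im); save(im,n,scale=1.0)
t=[cv2.imread(f"pics/{n}.png") for n in("rA","rB","tA","tB")]
cv2.imwrite("pics/rt.png",cv2.resize(np.vstack([np.hstack(t[:2]),np.hstack(t[2:])]),(800,600)))
L={n:dict(np.load(n+".npz")) for n in("wA","wB","wC","wD")}
for n,i in L.items():
    for b in blobs(mask(i,"red"),100):
        p=b[:,0,:]; e=p[p[:,1]>=p[:,1].max()-4]
        print(n,cv2.boundingRect(b),"end",e.mean(0).round(1))
    g=i["color"].max(2); m=((g<75)*255).astype(np.uint8)
    for b in blobs(m,300): 
        r=cv2.minAreaRect(b)
        if max(r[1])<160 and max(r[1])/min(r[1])>4: print(n,"bar",np.round(cv2.boxPoints(r),0).tolist())
E
```

```text
wA (294, 132, 25, 26) end [305.7 155.7]
wA (224, 175, 24, 23) end [236.1 195.9]
wB (295, 56, 29, 32) end [308.2  85.6]
wB (222, 105, 26, 28) end [234.8 130.6]
wC (118, 130, 26, 24) end [132.2 151.9]
wC (60, 169, 26, 22) end [ 74.1 189. ]
wC bar [[254.0, 182.0], [375.0, 164.0], [379.0, 193.0], [258.0, 211.0]]
wD (49, 61, 41, 29) end [72.6 88.1]
wD (0, 106, 34, 26) end [ 14.8 129. ]
wD bar [[187.0, 103.0], [317.0, 86.0], [319.0, 107.0], [190.0, 124.0]]
```

View pics/rt.png

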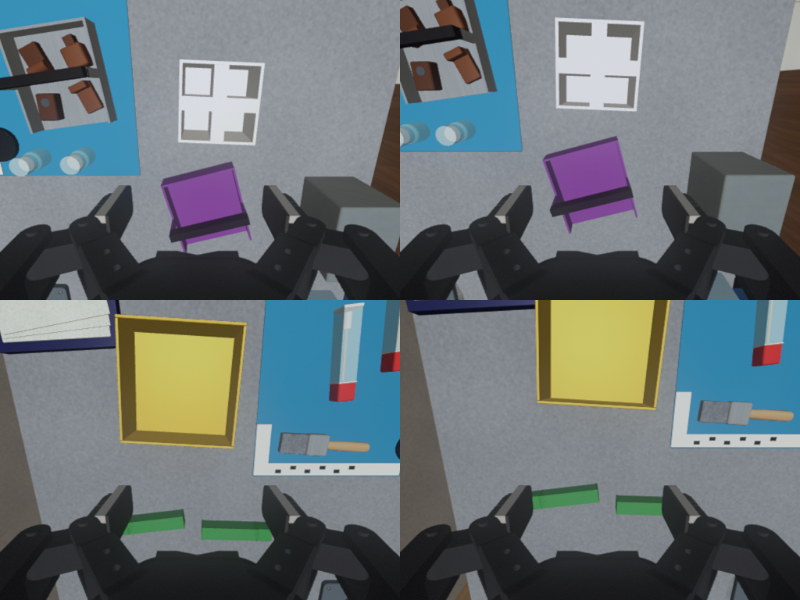

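```bash
cat > ms.py <<'E'
from h import *
L={n:dict(np.load(n+".npz")) for n in("wA","wB","wC","wD","rA","rB","tA","tB")}
def T(n,*obs):
    x,r=tri([(L[a],p) for a,p in obs]); print(n,x.round(1),"res",r.round(1)); return x
M=lambda x,y,ox,oy:((x-ox)*1.28,(y-oy)*1.28)
if __name__=="__main__":
    T("cap2",("wA",(305.7,157.5)),("wB",(308.2,87.5)))
    T("cap1",("wA",(236.1,197.5)),("wB",(234.8,132.5)))
    a=[(180,59),(264,63),(257,145),(179,141)];b=[(556,17),(644,22),(637,111),(557,107)]
    c=[T("rack",("rA",M(*p,0,0)),("rB",M(*q,400,0))) for p,q in zip(a,b)]; print("rack centre",np.mean(c,0).round(1))
    for p,q in zip([(122,438),(233,447)],[(538,402),(656,408)]): T("tub near",("tA",M(*p,0,300)),("tB",M(*q,400,300)))
    print("tub on 90",plane(L["tA"],[M(117,315,0,300),M(245,323,0,300),M(233,447,0,300),M(122,438,0,300)],90).round(0).tolist())
    T("barL",("wC",(254,182)),("wD",(187,103))); T("barR",("wC",(375,164)),("wD",(317,86)))
    for n in("wA","wC"):   # tube axis: clear/white body (low saturation vs mat) at z=33
        i=L[n]; h=cv2.cvtColor(i["color"],cv2.COLOR_RGB2HSV); m=((h[...,1]<130)&(h[...,2]>120)).astype(np.uint8)*255|mask(i,"red")
        for b in blobs(m,500):
            r=cv2.minAreaRect(b); w=sorted(r[1])
            if 3.3<w[1]/w[0]<7 and w[1]<180:
                P=plane(i,cv2.boxPoints(r),33)[:,:2]; rr=cv2.minAreaRect(P.astype(np.float32)); bx=cv2.boxPoints(rr)
                e=[(bx[k]+bx[k-1])/2 for k in range(4)]; l=[np.linalg.norm(bx[k]-bx[k-1]) for k in range(4)]
                k=int(np.argmin(l)); d=e[k]-e[k-2]; d=d if d[0]>0 else -d
                print(n,"tube c",np.round(rr[0],1),"size",np.round(rr[1],1),"yaw",np.degrees(np.arctan2(d[1],d[0])).round(1))
E
python3 ms.py
```

```text
cap2 [573.4  56.6  25.9] res 0.7
cap1 [523.2 141.3  28.6] res 0.2
rack [ 575.  -374.7   84.1] res 0.3
rack [ 570.5 -490.4   79.9] res 0.1
rack [ 455.2 -486.1   90.3] res 0.8
rack [ 459.8 -370.5   83.6] res 0.1
rack centre [ 515.1 -430.4   84.4]
tub near [462.7 529.   56.6] res 0.5
tub near [456.9 343.5  93.4] res 0.4
tub on 90 [[641.0, 508.0, 90.0], [632.0, 335.0, 90.0], [456.0, 343.0, 90.0], [471.0, 518.0, 90.0]]
barL [ 554.6 -102.6   97.8] res 1.7
barR [ 572.  -236.1   87.6] res 0.8
wA tube c [649.   65.4] size [153.3  36.4] yaw 6.1
wA tube c [598.3 149.1] size [150.8  36.2] yaw 6.1
wA tube c [446.2 151.7] size [160.9  41.1] yaw 88.7
wC tube c [649.6  59.7] size [155.8  47.2] yaw 10.1
```

```bash
cat > tb.py <<'E'
from h import *
Z=np.array([0,0,1.]); A=np.radians(25); D=28
RC=np.array([515.1,-430.4]); RY=-2.2
def eul(M): return R.from_matrix(M).as_euler("xyz",True)
def hdir(deg): return np.array([np.cos(np.radians(deg)),np.sin(np.radians(deg)),0])
def Mpick(yaw,s):
    f=hdir(yaw); t=np.sin(A)*f-np.cos(A)*Z; y=s*np.cross(Z,f); return np.c_[np.cross(y,t),y,t]
def Mplace(yaw,s,phi):
    f=hdir(yaw); v=hdir(phi); return np.c_[-Z,np.cross(v,Z),-v]@np.c_[f,np.cross(Z,f),Z].T@Mpick(yaw,s)
def cell(cx,cy): 
    c,s=np.cos(np.radians(RY)),np.sin(np.radians(RY)); return RC+[c*cx-s*cy,s*cx+c*cy]
def ik(p,M): return manip.solve_ik(list(p),list(eul(M)))
E
python3 - <<'E'
from tb import *
from ms import L
print("bar D on 87",plane(L["wD"],[(187,103),(317,86),(319,107),(190,124)],87).round(0).tolist())
for s in(1,-1):
    for c,y in(((523.2,141.3),6.1),((573.4,57),6.1)):
        p=np.r_[np.array(c)+D*hdir(y)[:2],18]; q=ik(p,Mpick(y,s)); print("pick",s,None if q is None else np.round(q))
    for cl in((-32,-32),(32,32)):
        for phi in(RY,RY-90):
            for z in (127,240):
                q=ik(np.r_[cell(*cl),z],Mplace(6.1,s,phi)); print("place",s,cl,phi,z,None if q is None else np.round(q))
E
```

```text
bar D on 87 [[556.0, -102.0, 87.0], [573.0, -237.0, 87.0], [552.0, -240.0, 87.0], [535.0, -103.0, 87.0]]
pick 1 [  8. -11. -37.  38.  -1.   2.]
pick 1 [ -3.  -5. -33.  38.   4.  -8.]
place 1 (-32, -32) -2.2 127 [-73.  -1. -35.  22.  59. 129.]
place 1 (-32, -32) -2.2 240 [-73.  -9. -28.  36.  59. 129.]
place 1 (-32, -32) -92.2 127 [ -28.    3.  -32.   12.  -55. -138.]
place 1 (-32, -32) -92.2 240 [ -28.   -5.  -26.   27.  -55. -138.]
place 1 (32, 32) -2.2 127 [-63.  -5. -41.   8.  53. 142.]
place 1 (32, 32) -2.2 240 [-63. -14. -34.  24.  53. 142.]
place 1 (32, 32) -92.2 127 [ -19.   11.  -22.   26.  -60. -125.]
place 1 (32, 32) -92.2 240 [ -19.    4.  -16.   39.  -60. -125.]
pick -1 [   8.  -11.  -37.   38.   -1. -178.]
pick -1 [ -3.  -5. -33.  38.   4. 172.]
place -1 (-32, -32) -2.2 127 [-73.  -1. -35.  22.  59. -51.]
place -1 (-32, -32) -2.2 240 [-73.  -9. -28.  36.  59. -51.]
place -1 (-32, -32) -92.2 127 [-28.   3. -32.  12. -55.  42.]
place -1 (-32, -32) -92.2 240 [-28.  -5. -26.  27. -55.  42.]
place -1 (32, 32) -2.2 127 [-63.  -5. -41.   8.  53. -38.]
place -1 (32, 32) -2.2 240 [-63. -14. -34.  24.  53. -38.]
place -1 (32, 32) -92.2 127 [-19.  11. -22.  26. -60.  55.]
place -1 (32, 32) -92.2 240 [-19.   4. -16.  39. -60.  55.]
```

```bash
cat >> tb.py <<'E'
def reds(): return [cv2.boundingRect(b) for b in blobs(mask(manip.get_image("top"),"red"),20)]
def pick(cap,yaw,s):
    M=Mpick(yaw,s); p=np.r_[np.array(cap)+D*hdir(yaw)[:2],18]; t=M[:,2]
    manip.move_gripper(0.75,60)
    manip.move_pose(list(p-120*t),list(eul(M)))
    print("hit",manip.move_straight(list(p),v=120,stop_force=15))
    manip.move_gripper(0.0,70); print("width",manip.read_grip_width(),"F",manip.read_grip_force())
    manip.move_straight(list(p+[0,0,250]),v=180); print("width",manip.read_grip_width(),"t",manip.read_t())
def hover(yaw,s,phi,cl,z=265):
    M=Mplace(yaw,s,phi); manip.move_pose(list(np.r_[cell(*cl),z]),list(eul(M)))
    print("hover width",manip.read_grip_width(),"t",manip.read_t())
E
python3 - <<'E'
from tb import *
print(reds())
pick((523.2,141.3),6.1,-1)
hover(6.1,-1,RY,(-32,-32))
im=manip.get_image("side"); save(im,"s1",(120,60,440,300),2.4)
E
```

```text
[(209, 182, 9, 10), (237, 166, 9, 10)]
hit False
width 0.33352505910239977 F 71.60067200660706
width 0.3321791332189517 t 20.6083
hover width 0.3374844108981811 t 22.7917
```

View pics/s1.png

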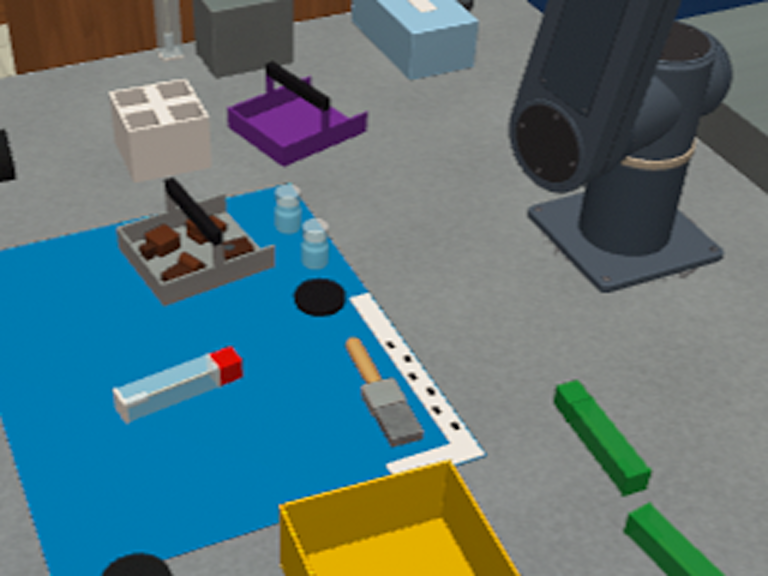

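The side view shows the tube held upright, foot at crop (170,52), above the rack; tube 2 is still in place. I check the foot position and then lower it.

```bash
cat >> tb.py <<'E'
def seat(cl,z=124):
    c=cell(*cl); h=manip.move_straight(list(np.r_[c,z]),v=60,stop_force=10); p=manip.read_ee_pos()
    print("stopped",h,np.round(p,1),"width",manip.read_grip_width(),"F",np.round(manip.read_force(),1)); return p
def release():
    manip.move_gripper(0.6); Mt=R.from_euler("xyz",manip.read_tcp_rot(),degrees=True).as_matrix()
    p=np.array(manip.read_ee_pos()); manip.move_straight(list(p-130*Mt[:,2]+[0,0,30]),v=150)
E
python3 - <<'E'
from tb import *
im=manip.get_image("side"); print(plane(im,(190.8,82.5),143).round(0),cell(-32,-32))
p=seat((-32,-32))
save(manip.get_image("side"),"s2",(120,30,290,150),4)
E
```

```text
[[ 485. -460.  143.]] [ 481.89517678 -461.14800343]
stopped False [ 482.7 -461.5  127.2] width 0.3337139799081083 F [-2.1  2.3  4.7]
```

View pics/s2.png

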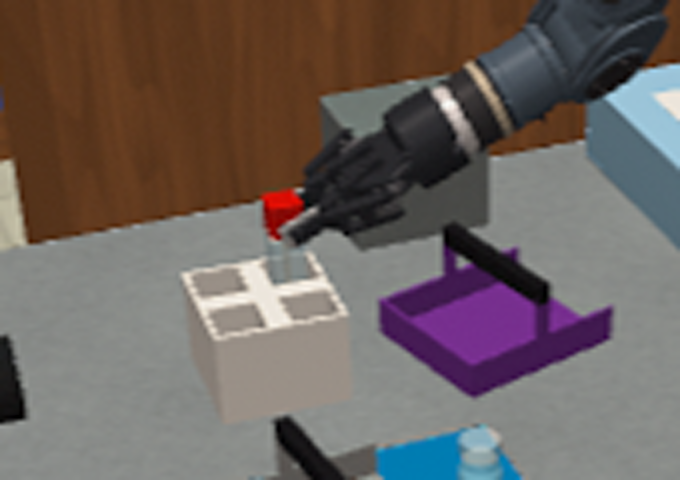

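The tube is down in its cell, with the cap at crop (283,213). I release it and pick up tube 2.

```bash
python3 - <<'E'
from tb import *
release()
manip.move_pose([480,-50,330],[180,0,0])
r=reds(); print(r,manip.read_t())
if any(abs(b[0]-237)<3 and abs(b[1]-166)<3 for b in r):
    pick((573.4,57),6.1,-1); hover(6.1,-1,RY,(32,32)); seat((32,32))
    save(manip.get_image("side"),"s3",(120,30,290,150),4)
E
```

```text
[(427, 192, 13, 11), (237, 166, 9, 10)] 30.5167
hit False
width 0.33739475606343733 F 71.44037961959839
width 0.3311287818188073 t 34.8417
hover width 0.3385588052939549 t 37.9
stopped True [ 549.2 -399.2  133.2] width 0.3378029516090816 F [-0.2  1.4  3.4]
```

View pics/s3.png

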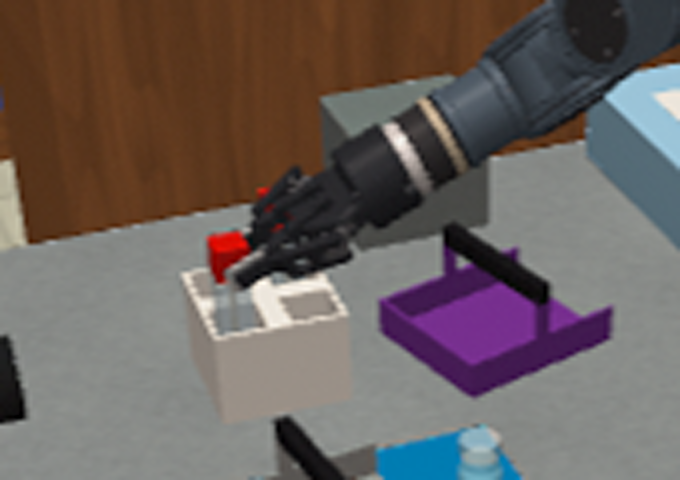

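Tube 2 is in the opposite cell, cap at crop (228,257). I release it and plan the pour.

```bash
cat > tr.py <<'E'
from tb import *
TC=np.array([550,426.]); TY=7.4; BAR=np.array([556,-170.])
def Mdown(yaw,s):
    y=s*hdir(yaw); return np.c_[np.cross(y,-Z),y,-Z]
def Mtilt(s,phi,th):
    u=hdir(phi); y=s*(np.cos(np.radians(th))*u+np.sin(np.radians(th))*Z)
    t=np.sin(np.radians(th))*u-np.cos(np.radians(th))*Z; return np.c_[np.cross(y,t),y,t]
def H(phi,th,off,lip=106):   # TCP (bar centre + 10 along tool) with lip edge off mm past the tub centre
    S,C=np.sin(np.radians(th)),np.cos(np.radians(th)); u=hdir(phi); t=S*u-C*Z
    return np.r_[TC,lip]+(off-(75*S-80*C))*u+(75*C+80*S)*Z+10*t
E
python3 - <<'E'
from tr import *
release(); manip.move_pose([480,-50,330],[180,0,0])
save(manip.get_image("top"),"t4",scale=1.5)
for s in(1,-1):
    q=ik(np.r_[BAR,68],Mdown(TY,s)); print("pick",s,None if q is None else np.round(q))
for off in(25,10):
  for phi in range(-90,136,15):
    for s in(1,-1):
      Q=[ik(H(phi,th,off),Mtilt(s,phi,th)) for th in(10,20,30,40,50,60)]
      g=[q is not None for q in Q]
      if all(g[1:]): print(off,phi,s,g,np.round(Q[1]),np.round(Q[5]))
print(manip.read_t())
E
```

```text
pick 1 [-24.  13.  -3.  74.   0.  59.]
pick -1 [ -24.   13.   -3.   74.    0. -121.]
25 -60 1 [True, True, True, True, True, True] [  34.   30.   32.   93.  -20. -175.] [  52.   58.   59.  124.  -53. -141.]
25 -60 -1 [True, True, True, True, True, True] [ 34.  30.  32.  93. -20.   5.] [ 52.  58.  59. 124. -53.  39.]
25 -45 1 [True, True, True, True, True, True] [ 34.  27.  28.  87. -20. 169.] [  53.   37.   28.   95.  -59. -164.]
25 -45 -1 [True, True, True, True, True, True] [ 34.  27.  28.  87. -20. -11.] [ 53.  37.  28.  95. -59.  16.]
25 -30 1 [True, True, True, True, True, True] [ 34.  24.  24.  80. -18. 153.] [ 54.  19.   3.  63. -59. 167.]
25 -30 -1 [True, True, True, True, True, True] [ 34.  24.  24.  80. -18. -27.] [ 54.  19.   3.  63. -59. -13.]
25 -15 1 [True, True, True, True, True, True] [ 34.  22.  21.  75. -15. 137.] [ 52.   4. -16.  35. -53. 140.]
25 -15 -1 [True, True, True, True, True, True] [ 34.  22.  21.  75. -15. -43.] [ 52.   4. -16.  35. -53. -40.]
25 0 1 [True, True, True, True, True, True] [ 33.  20.  18.  71. -11. 122.] [ 48.  -7. -30.  18. -40. 119.]
25 0 
[... 4066 characters left out ...]
   -7.  -28.   32.   51. -135.]
10 90 1 [True, True, True, True, True, True] [29. 22. 20. 79. 17. 31.] [  9.   8. -11.  57.  59.  17.]
10 90 -1 [True, True, True, True, True, True] [  29.   22.   20.   79.   17. -149.] [   9.    8.  -11.   57.   59. -163.]
10 105 1 [True, True, True, True, True, True] [29. 25. 25. 85. 19. 15.] [  9.  25.  11.  86.  59. -12.]
10 105 -1 [True, True, True, True, True, True] [  29.   25.   25.   85.   19. -165.] [  9.  25.  11.  86.  59. 168.]
10 120 1 [True, True, True, True, True, True] [29. 29. 30. 91. 20. -1.] [ 10.  43.  35. 112.  55. -36.]
10 120 -1 [True, True, True, True, True, True] [ 29.  29.  30.  91.  20. 179.] [ 10.  43.  35. 112.  55. 144.]
44.7333
```

View pics/t4.png

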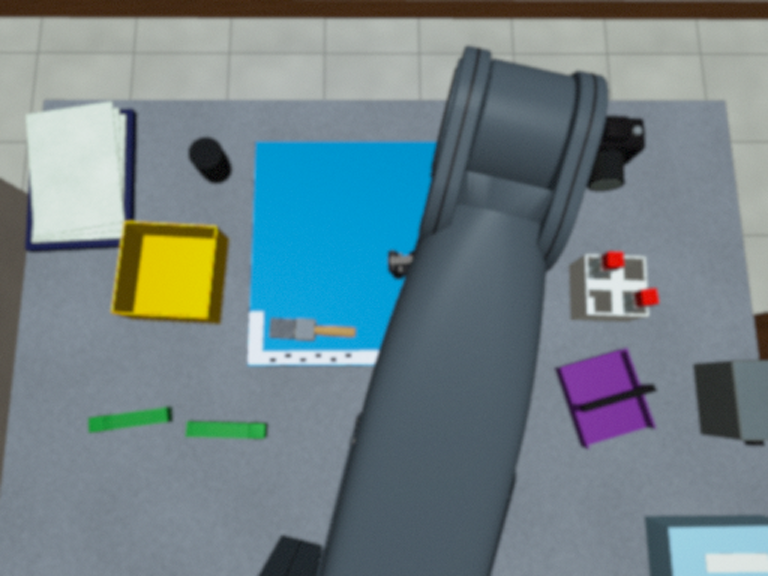

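Both tubes stand in the rack, caps at (613,260) and (648,297). Next I lift the steel tray, carry it low, and check it before pouring.

```bash
python3 - <<'E'
from tr import *
M=Mdown(TY,1); p=np.r_[BAR,68]
manip.move_gripper(1.0,120)
manip.move_pose(list(p+[0,0,110]),list(eul(M)))
print("hit",manip.move_straight(list(p),v=100,stop_force=15))
manip.move_gripper(0.0,120); print("w",manip.read_grip_width(),manip.read_grip_force())
manip.move_straight(list(p+[0,0,130]),v=80); print("w",manip.read_grip_width(),np.round(manip.read_force(),1),np.round(manip.read_ft_torque(),2))
Q=[ik(H(-3,th,20,lp),Mtilt(1,-3,th)) for th,lp in((0,125),(5,125),(10,115))]; print([q is not None for q in Q])
manip.move_straight([610,100,200],v=200); print("w",manip.read_grip_width(),manip.read_t())
save(manip.get_image("side"),"s5",scale=1.5)
E
```

```text
hit False
w 0.1436444777207455 117.56225824356079
w 0.14266027346246937 [ 0.2 -0.5 -4.4] [0.05 0.02 0.02]
[True, True, True]
w 0.13860257244658572 52.025
```

View pics/s5.png

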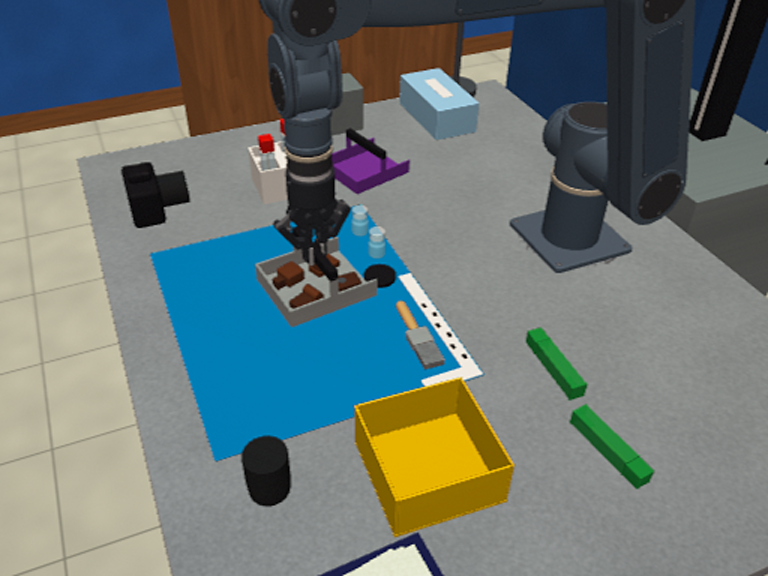

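The tray hangs level with all 4 parts, at (317,285). The rack tubes are fine. I continue to the tub and pour.

```bash
python3 - <<'E'
from tr import *
print(np.round(manip.read_ee_pos()))
def g(th,off=20,lip=106): manip.move_pose(list(H(-3,th,off,lip)),list(eul(Mtilt(1,-3,th))))
p=H(-3,0,20,130); manip.move_straight([p[0],p[1]-200,p[2]],v=200); g(0,20,130)
for th in (10,20,25,30,34,38,42,46,50,54): g(th,20,112)
manip.sleep(0.8); print("w",manip.read_grip_width(),np.round(manip.read_force(),1),manip.read_t())
save(manip.get_image("side"),"s6",(200,150,400,300),4); 
E
```

```text
[610.  99. 200.]
w 0.13886072312478628 [ 0.6  0.4 -2.6] 57.3333
```

View pics/s6.png

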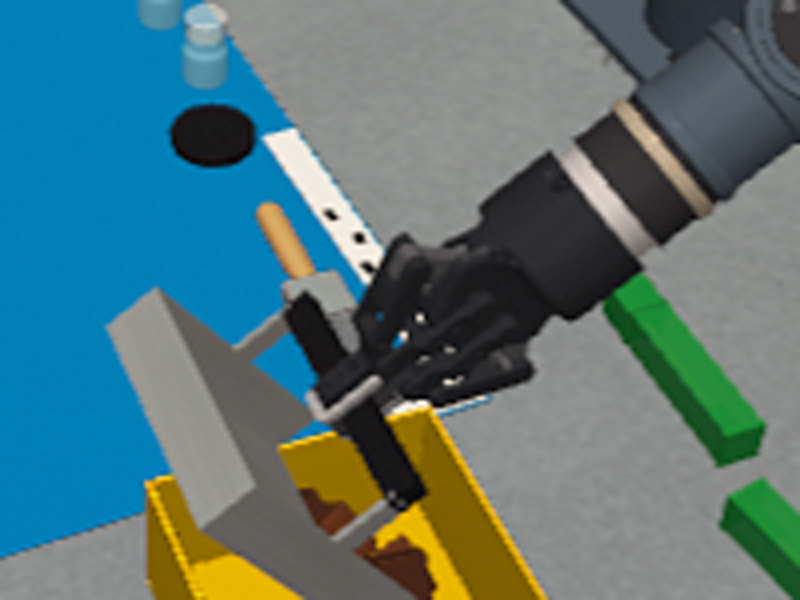

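Force dropped to the tray's own weight, and brown parts lie in the tub near (340,520). Now I level the tray, take it back and set it down on the mat.

```bash
python3 - <<'E'
from tr import *
def g(th,off=20,lip=106): manip.move_pose(list(H(-3,th,off,lip)),list(eul(Mtilt(1,-3,th))))
g(25,20,125); g(0,20,135)
p=np.array(manip.read_ee_pos()); manip.move_straight([610,150,p[2]],v=200)
manip.move_pose([600,50,160],list(eul(Mdown(0,1))))
print("w",manip.read_grip_width())
manip.move_straight([600,50,80],v=120)
print("hit",manip.move_straight([600,50,64],v=25,stop_force=4),np.round(manip.read_ee_pos(),1),np.round(manip.read_force(),1))
print(manip.read_t())
save(manip.get_image("side"),"s7",scale=1.5)
E
```

```text
w 0.13883222733664702
hit True [600.5  49.9  68.5] [ 0.4 -0.   3.7]
62.2
```

View pics/s7.png

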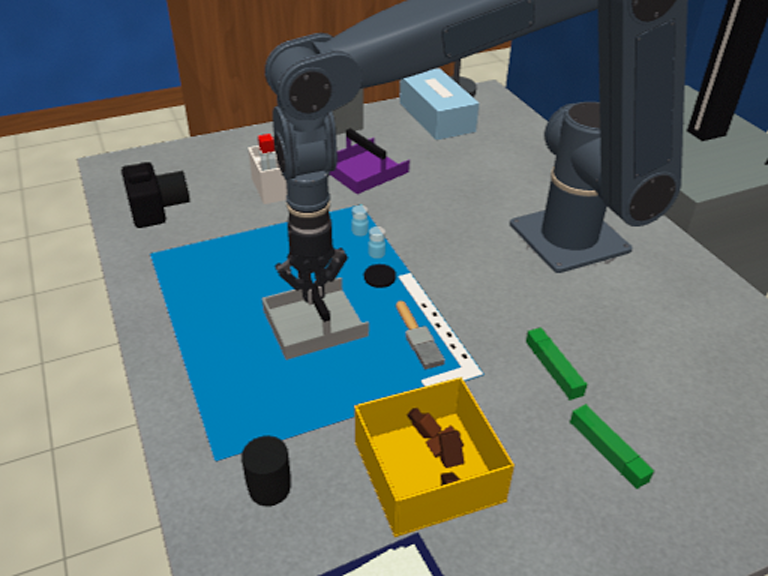

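The tray is on the mat at (315,320), empty, and parts are in the tub around (440,440). I release it, retreat and check the final state.

```bash
python3 - <<'E'
from h import *
manip.move_gripper(0.7); manip.move_straight([600,50,260],v=120)
manip.move_j([61.604,2.75,5.684,92.934,0,82.678]); manip.sleep(0.5)
a=manip.get_image("top"); b=manip.get_image("side"); 
A=cv2.resize(a["color"][90:250,70:450],(800,337),interpolation=cv2.INTER_CUBIC)
B=cv2.resize(b["color"][80:370,100:460],(326,263)); C=cv2.resize(b["color"][230:370,220:360],(263,263)); E=cv2.resize(b["color"][75:145,155:205],(188,263))
low=np.hstack([B,C,E]); low=np.pad(low,((0,0),(0,800-low.shape[1]),(0,0)))
cv2.imwrite("pics/end.png",np.vstack([A,low])[:,:,::-1]); print(manip.read_t(),manip.read_force())
E
```

```text
67.2833 [0.24510595 0.18276679 0.27341772]
```

View pics/end.png

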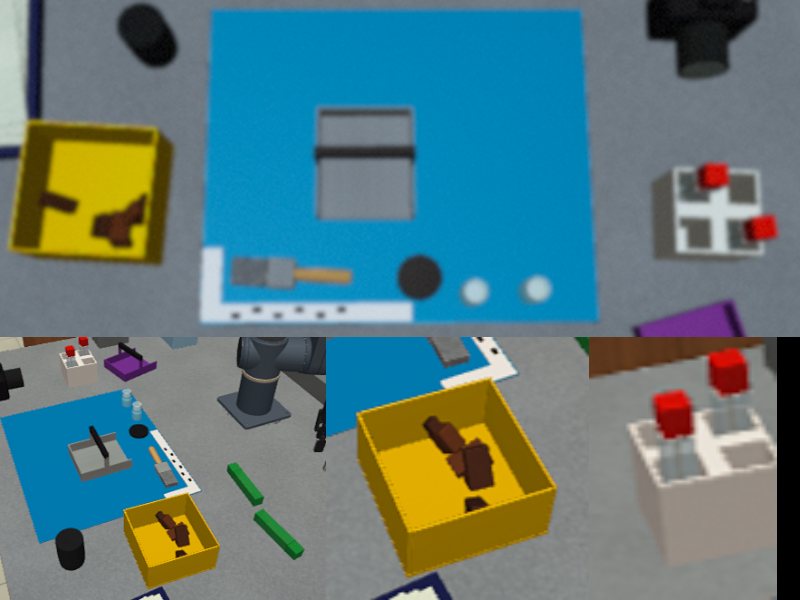

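The top and side views show the tray empty and flat on the mat, the parts in the tub, and both caps up in the rack. The vials, brush and lens cap are unmoved. One height check on the caps, then I hand in.

```bash
python3 - <<'E'
from h import *
a,b=manip.get_image("top"),manip.get_image("side")
c=lambda i:[np.mean(x[:,0,:],0) for x in blobs(mask(i,"red"),15)]
ok=0
for p in c(a):
    x,r=min((tri([(a,p),(b,q)]) for q in c(b)),key=lambda t:t[1]); print(x.round(0),r.round(1)); ok+=125<x[2]<152
if ok==2: print(manip.close_job())
E
```

```text
[ 551. -404.  138.] 0.3
[ 483. -461.  138.] 0.2
the job is handed in; nothing more can be done
None
```

The job is handed in: both tubes stand cap up and fully down in the rack, the rusty parts are in the tub, and the empty tray is flat on the blue mat, with the vials, brush and lens cap left where they were.

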